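# Block a lens in the guarded bench press

## Robot

A 6-joint arm with a two-finger parallel gripper is mounted at the origin on the work surface. World frame = base frame: x ahead of the robot, y to its left, z up, the work surface at z = 0. Lengths are in m, angles in rad, forces in N, time in s.
With the tool pointing down it reaches from about 0.4 to 0.825 m from the base axis. Payload 7 kg.
Tool frame: the origin (TCP) lies at the centre of the arm's flange, where the gripper is bolted on; the fingertips stand 178 mm ahead of it and the grasp point (between the pads) lies 159 mm ahead of it; z points along the fingers, y is the direction in which the jaws open and shut (so a half turn about z gives the same grasp; the last joint's range is limited). The gripper opens to 88 mm and grips with 3 to 60 N. Pads are 19 mm wide; open, the fingers measure 130 mm over their backs; the gripper's body (78 mm by 193 mm) begins 47 mm behind the grasp point.
Start: joints at [-0.996, 0.359, 0.012, 0, -1.224, -0.288], TCP at [0.191, -0.647, 0.405] pointing down, gripper open.
Joint ranges: [-3.07, 3.07], [-1.43, 2.12], [-1.02, 1.25], [-3.03, 1.67], [-3.05, -0], [-3.03, 3.03]. Speed limits (rad/s): [2.39, 2.39, 3.01, 3.14, 3.14, 3.14].

## Interface

Orientations are given as [roll, pitch, yaw] about the fixed x, y, z axes, in that order (R = Rz(yaw) Ry(pitch) Rx(roll)).
In Python, from station import arm gives the robot as it stands.
- The arm moves only by the shell command python3 -m handwheel 'ROWS' [OPENING] [FORCE]. ROWS is JSON, a list of rows, each a list of 4 numbers: the shift along the world's x, y, z in cm, then the turn about the world's z in rad. In form: [[dx, dy, dz, yaw], ...]. A call has 1 to 20 rows; each row shifts and turns the commanded pose from where the row before left it; what a row does not reach is not made up. A row lasts 1/10 s, in which the tool goes at most 50 mm and 8.59 degrees, less where a joint would pass 70% of its speed; a pose out of reach is approached as far as the arm can. A call is refused whole if a number of a shift passes 5 or a number of a turn 0.15, either way. A call with a gripper value outside its range is refused whole. OPENING is the closure, from 0 (fully open) to 1 (shut), set as the call begins (- or left out, the last holds). The fingers move at their own pace and stop on an object; FORCE is the grip in N (left out, the last holds). Time passes only in rows, so rows that do not move let the fingers close. It gives the time, the measured TCP pose, the force and the opening at its end, in the units of the state.
- arm.get_state(): the state, without advancing time (a new reading comes with each control period).
- arm.grab_frame(name): name is "side" or "top" or "wrist"; returns a dict with "image" (384x512x3 uint8, red, green, blue), "depth" (384x512 float32, m along the optical axis (not along the pixel's ray), 0 where there is no reading), "vfov" (degrees; the focal length in pixels is half the picture's height over the tangent of half this angle, whatever the lens; pixels are square), "cx", "cy" (the principal point, pixels), "k1" (the pictures are not rectified: a ray, as slopes to the right and down, at radius r is drawn at 1 + k1 r^2 times it, then the intrinsics apply), "rvec" (rotation vector, rad) and "tvec" (3), from world to camera coordinates, as OpenCV has them. Camera axes: x right, y down, z forward; pixel columns grow to the right and rows downward; lengths in m; the calibration is good to about 2 mm. A picture is of the moment at which its call begins.
- arm.job_done(): hands the job in, once; it reports no verdict.
The state is a dict: "t": time; "q": joint angles; "qd": joint speeds; "joint_efforts": joint torques, N m; "eef_pos": TCP position; "ee_rot": TCP orientation; "force": force on the tool from outside, world axes, zero at the start; "moment": the same for the moment, N m; "width": finger opening in m.
Only numpy, scipy, OpenCV 4.12 (cv2) and the standard library are available. Lean on these libraries where they do the work, as an engineer would, in place of code of your own. Each camera call takes 0.05 s, during which the arm holds its last target.

## Task

Push the lens carriage along its track, by the blue tab, until it is fully home against the stop under the press. Then reach down through the window in the yellow guard with closed fingers, press the red lever right down and hold it there for two seconds, let it come back up and withdraw. Do not touch the guard, do not press the lever before the carriage is home, do not grip or lift the carriage, and leave everything else alone.

Things in the scene. Friction and masses are not known exactly. Their poses are not given: they have to be found in the camera images.
- press: Off-white bench lens press, fixed, yaw up to 0.3 rad. Origin on the table; x away from the robot at yaw 0, y along the carriage track towards the stop. Base plate 220 (x) x 12 mm high, y -220 to +160. Track centred on x = 0 between two aluminium walls 48 mm apart, tops at z = 20 mm; stop face at y = +100. Rear column x 68 to 108, y 10 to 140, up to z = 124 mm.
- carriage: Loose grey slide in the track, a green lens in a black cup at its front end, a blue upright tab at its rear; about 0.25 kg, slides with friction. Origin under the lens centre, axes as the press. Bar 44 (x) x 12 mm high, y -190 to +25. It lies at z = 12 mm of the press and is fully home with its origin at x = 0, y = +75 mm of the press (nose on the stop); it starts 55 to 95 mm short.
- tab (a point): Centre of the rear face of the carriage's blue tab, the face to push, towards press +y. Tab 38 (x) x 12 (y) mm, from 24 to 60 mm above the table; this point is 42 mm above the table, 190 mm behind the carriage origin. When home it is at y = -115 mm of the press, clear outside the guard.
- window (a point): Centre of the window in the guard's top, on its upper face (120 mm above the table); axes as the press. Clear opening 90 (x) x 100 (y) mm; the yellow frame round it is 6 mm thick and 20 mm wide. It lies at x = -5, y = +75 mm of the press.
- guard: Yellow guard frame fixed on the press (origin and axes as the press): top with the window, four legs, and clear panels at front, left and right down to 50 mm above the table (the carriage passes beneath). Covers x -70 to +60, y +5 to +145 mm of the press, 120 mm high. Must not be touched.
- lever_pad (a point): Centre of the top face of the red lever pad, 36 (x) x 44 (y) mm, seen through the window; at rest 20 mm below the window's upper face (100 mm above the table). It is the end of a lever hinged 90 mm behind it (towards press +x) at 88 mm above the table.
- press_lever (a joint): Lever angle in rad: 0 up (rest), 0.20 fully down (the pad 18 mm lower). Springs back when released; pressing at the pad takes about 3 N to start and 9 N at the bottom, where there is a hard stop.
- cleaner: small green bottle with a white label and blue cap, 30 mm wide, 65 mm tall, standing on the press base behind the carriage track; origin under its centre. Leave alone.
- spare_block: orange disc 34 mm wide with a steel stub, 22 mm tall, on the press base in front of the track; origin under its centre. Leave alone.
- cup: white cup, 72 mm wide, 90 mm tall, on the table to the side; origin under its centre. Leave alone.
- jar: amber jar with a white lid and label, 70 mm wide, 80 mm tall, on the table to the side; origin under its centre. Leave alone.
- penlight: steel penlight about 150 mm long, 16 mm thick, lying on the table; origin under its middle. Leave alone.
- screwdriver: small green-handled screwdriver, 160 mm long, lying on the table. Leave alone.
- specs_case: blue and grey spectacle case, 160 x 60 x 42 mm, lying beyond the press; origin under its centre. Leave alone.

How it is judged:
On the way, in this order (a step that is already met when the one before it is completed fails the run):
1. the carriage is pushed home against the stop (y of carriage in the frame of press between 0.071 and 0.079 m and z of carriage in the frame of press below 0.016 m), for 0.2 s.
2. the lever is held fully down by the fingers for 1.5 s, the carriage home (all of step 1 and value of joint press_lever above 0.17 rad and contact force between press_lever and the fingers above 1 N), for 1.5 s.
At the end, for the whole second after the job is handed in: The carriage rests home (within 4 mm of 75 mm along the track) on the base plate and the lever is back up (below 0.03 rad) (all of step 1 and value of joint press_lever below 0.03 rad and linear speed of carriage below 0.01 m/s); the robot touches nothing.
It fails at once if the guard is touched (contact force between guard and the fingers above 0.5 N or contact force between guard and the arm above 0.5 N).
It fails at once if the lever is pressed before the carriage is home (value of joint press_lever above 0.06 rad and not (y of carriage in the frame of press between 0.071 and 0.079 m and z of carriage in the frame of press below 0.016 m)).
It fails at once if the carriage is lifted or tipped (z of carriage in the frame of press above 0.02 m or angle between carriage's own z axis and vertical above 0.12 rad).
It fails at once if another thing is moved (20 mm) or tipped (distance of any of cleaner, spare_block, cup, jar, penlight, screwdriver, specs_case from where it was at the start of the episode above 0.02 m or angle between any of cleaner, spare_block, cup, jar, specs_case's own z axis and vertical above 0.4 rad).
It also fails if it takes over 48 s, if anything falls off the work surface, if the arm or the gripper's body presses on something with over 40 N, if the wrist force passes 120 N, or if a joint passes its speed limit or range.

## Working session

There is one attempt and no reset: what is moved stays moved. The work goes in short steps, Python scripts to look and compute and a shell command to move; the robot and the scene stay as the last step left them, time stands still between calls to the robot, and variables do not carry over. Pictures are saved under pics/ and viewed, and the job is handed in when it is done.

```bash
mkdir -p pics; ls; cat > h.py <<'E'
import numpy as np, cv2, pickle
from station import arm
def grab(n,tag):
    f=arm.grab_frame(n); pickle.dump(f,open(f'pics/{tag}.pkl','wb'))
    cv2.imwrite(f'pics/{tag}.png',cv2.resize(f['image'][:,:,::-1],(768,576),interpolation=cv2.INTER_CUBIC)); return f
def load(tag): return pickle.load(open(f'pics/{tag}.pkl','rb'))
def cam(f):
    H=f['image'].shape[0]; fl=H/2/np.tan(np.radians(f['vfov'])/2)
    K=np.array([[fl,0,f['cx']],[0,fl,f['cy']],[0,0,1]]); D=np.array([f['k1'],0,0,0.])
    return K,D,cv2.Rodrigues(np.array(f['rvec'],float))[0],np.array(f['tvec'],float).reshape(3)
def rays(f,uv):
    K,D,R,t=cam(f); p=cv2.undistortPoints(np.array(uv,float).reshape(-1,1,2),K,D).reshape(-1,2)
    d=np.c_[p,np.ones(len(p))]@R; return -R.T@t,d
def plane(f,uv,z):
    c,d=rays(f,uv); return c+d*((z-c[2])/d[:,2])[:,None]
def depthpts(f,uv):
    c,d=rays(f,uv); uv=np.array(uv).reshape(-1,2).astype(int); z=f['depth'][uv[:,1],uv[:,0]]
    return c+d*z[:,None]
def proj(f,X):
    K,D,R,t=cam(f); return cv2.projectPoints(np.array(X,float).reshape(-1,3),cv2.Rodrigues(R)[0],t,K,D)[0].reshape(-1,2)
E
python3 - <<'E'
from h import *
for n in("top","side","wrist"):
    f=grab(n,n+"0"); K,D,R,t=cam(f); print(n,-R.T@t,R[2],K[0,0],f['k1'])
s=arm.get_state(); print(s)
E
```

```text
pics
top [0.43921669 0.02015621 1.34067753] [ 0.11615826 -0.00327453 -0.99322532] 425.3752954440768 0.026464531134054958
side [0.45179726 0.98685277 0.86848953] [ 0.11673672 -0.77553732 -0.6204147 ] 348.0651895683804 -0.1014172115508774
wrist [ 0.12953665 -0.66530897  0.38417424] [ 0.2352776   0.07145622 -0.96929792] 308.64949761308236 -0.02050464741095724
{'t': 0.15, 'q': array([-9.95876656e-01,  3.59201630e-01,  1.12886398e-02, -2.36404487e-04,
       -1.22409274e+00, -2.88135950e-01]), 'qd': array([ 0.00091827, -0.00295648,  0.00191872,  0.00164728, -0.00095824,
        0.00071739]), 'joint_efforts': array([-1.46977502e-03, -5.83275568e+01,  2.93292081e+01,  7.00133711e+00,
        8.79495987e-03, -1.14109789e-04]), 'eef_pos': array([ 0.190914  , -0.64729414,  0.40396287]), 'ee_rot': array([ 3.14036994e+00, -1.30595185e-04, -2.85488932e+00]), 'force': array([-0.57965207,  0.5570394 , -0.53157475]), 'moment': array([-0.0039786 , -0.01987851, -0.00493543]), 'width': 0.08786407005113926}
```

View pics/top0.png

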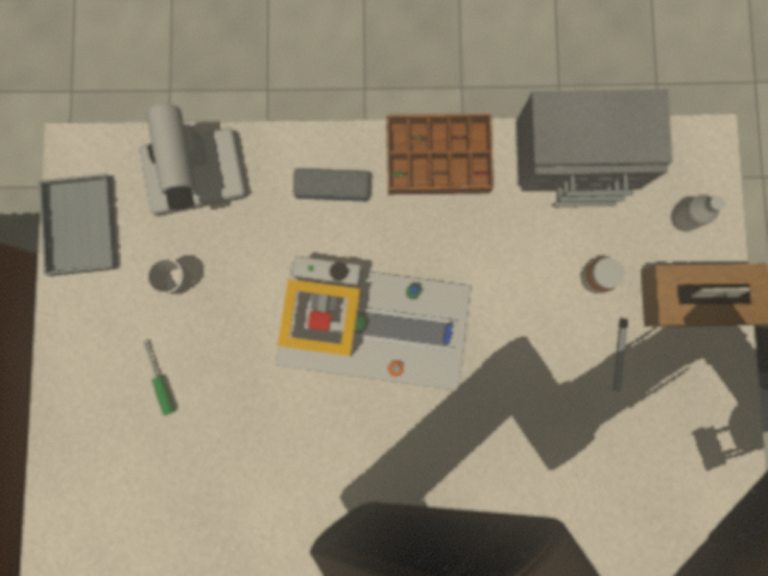

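View pics/side0.png

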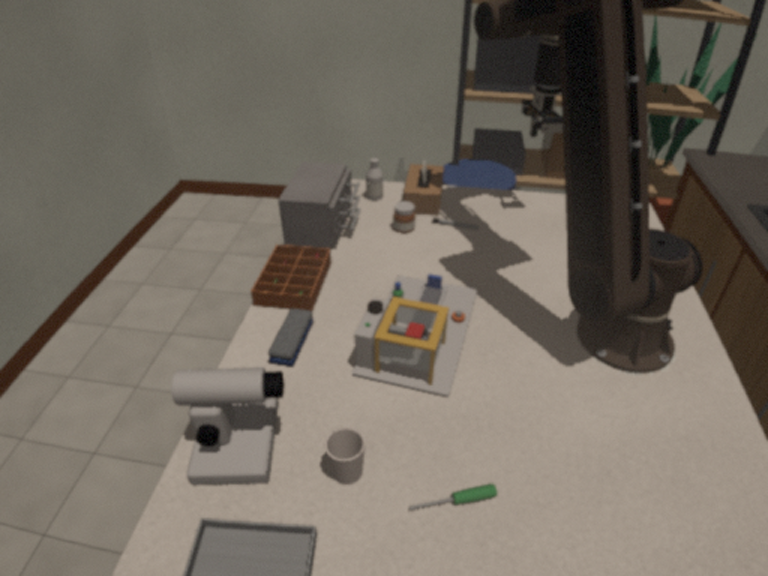

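View pics/wrist0.png

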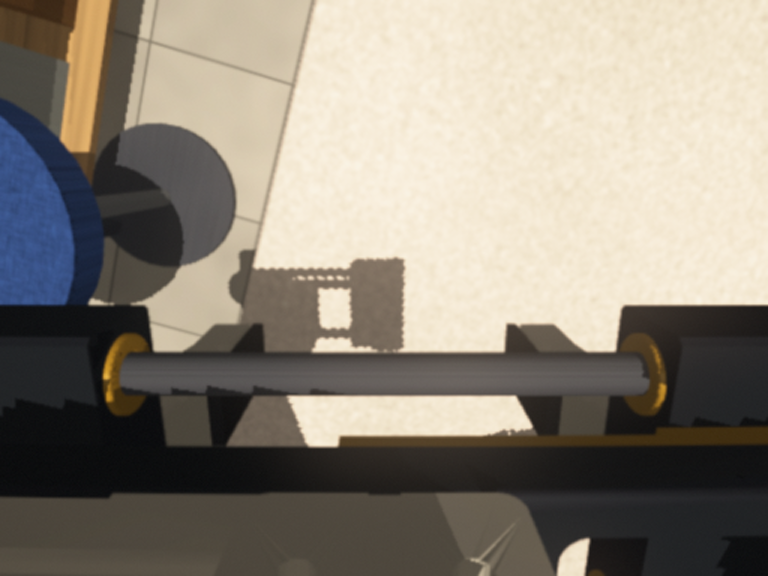

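The top view shows the guard at (320,317), the red pad at (320,321), the blue tab at (448,333), the orange disc at (396,368) and the cleaner at (413,290). Next I'll measure the guard, pad and tab.

```bash
python3 - <<'E'
from h import *
f=load('top0'); hsv=cv2.cvtColor(f['image'],cv2.COLOR_RGB2HSV)
def m(lo,hi,box):
    k=cv2.inRange(hsv,np.array(lo),np.array(hi)); z=np.zeros_like(k);x0,y0,x1,y1=box; z[y0:y1,x0:x1]=k[y0:y1,x0:x1]; return z
y=m((18,120,90),(32,255,255),(170,170,260,250))
cs,_=cv2.findContours(y,cv2.RETR_EXTERNAL,cv2.CHAIN_APPROX_NONE); c=max(cs,key=cv2.contourArea)
W=plane(f,c.reshape(-1,2),0.12)[:,:2]
r=cv2.minAreaRect((W*1000).astype(np.float32)); print('guard rect',r, cv2.boxPoints(r))
cs,h=cv2.findContours(y,cv2.RETR_CCOMP,cv2.CHAIN_APPROX_NONE)
for i,c in enumerate(cs):
    if h[0][i][3]>=0 and len(c)>30:
        r2=cv2.minAreaRect((plane(f,c.reshape(-1,2),0.12)[:,:2]*1000).astype(np.float32)); print('hole',r2)
for n,k,z in(('red',m((0,150,80),(8,255,255),(190,190,240,230))|m((172,150,80),(180,255,255),(190,190,240,230)),0.1),('blue',m((105,120,60),(130,255,255),(285,205,310,240)),0.06)):
    cs,_=cv2.findContours(k,cv2.RETR_EXTERNAL,cv2.CHAIN_APPROX_NONE); c=max(cs,key=cv2.contourArea)
    print(n,cv2.boundingRect(c),cv2.minAreaRect((plane(f,c.reshape(-1,2),z)[:,:2]*1000).astype(np.float32)))
    ys,xs=np.nonzero(k); P=depthpts(f,np.c_[xs,ys]); print(' centroid',plane(f,[[xs.mean(),ys.mean()]],z)[0],'depth med',np.median(P,0))
# base plate
b=f['image'][170:260,170:330]; cv2.imwrite('pics/crop0.png',cv2.resize(b[:,:,::-1],None,fx=4.8,fy=4.8,interpolation=cv2.INTER_CUBIC))
E
```

```text
guard rect ((510.71466064453125, 144.42361450195312), (140.90579223632812, 130.9129638671875), 81.30752563476562) [[435.3624    84.672455]
 [564.77167   64.88745 ]
 [586.0669   204.17477 ]
 [456.65765  223.95978 ]]
hole ((510.3885803222656, 145.37327575683594), (107.12040710449219, 93.78905487060547), 81.54238891601562)
red (207, 208, 13, 12) ((504.1097412109375, 145.10755920410156), (35.08709716796875, 32.00162124633789), 89.10957336425781)
 centroid [0.50425323 0.14554058 0.1       ] depth med [0.50526651 0.14522335 0.09929168]
blue (298, 223, 1, 2) ((472.36199951171875, -105.68185424804688), (2.987133264541626, 0.0), 178.45945739746094)
 centroid [ 0.4723618  -0.10568185  0.06      ] depth med [ 0.4723964  -0.10582471  0.0585453 ]
```

View pics/crop0.png

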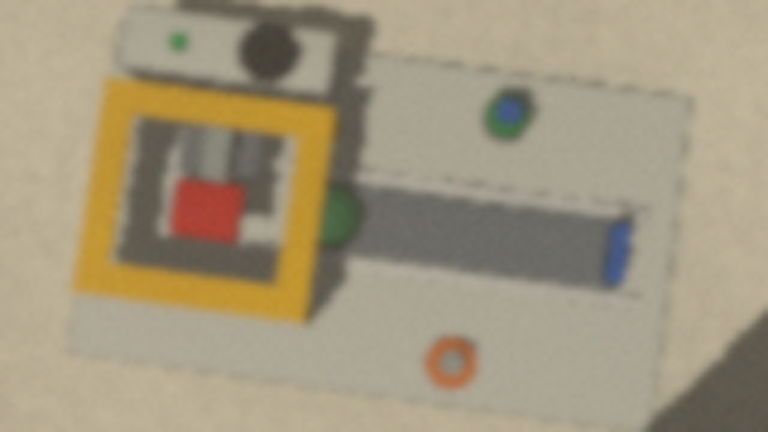

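```bash
python3 - <<'E'
from h import *
f=load('top0'); im=f['image'].astype(int); 
k=((im[...,2]-im[...,0])>35).astype(np.uint8); k[:205]=0;k[240:]=0;k[:,:285]=0;k[:,315:]=0
ys,xs=np.nonzero(k); P=plane(f,np.c_[xs,ys],0.06)[:,:2]*1000; print(len(xs),xs.min(),xs.max(),ys.min(),ys.max(),cv2.minAreaRect(P.astype(np.float32)))
th=-0.152; o=np.array([504.3,69.5]); R=np.array([[np.cos(th),-np.sin(th)],[np.sin(th),np.cos(th)]])
Q=(P-o)@R; print('press frame',Q.min(0),Q.max(0),Q.mean(0))
# side view
g=load('side0'); im=g['image'].astype(int); k=((im[...,2]-im[...,0])>35).astype(np.uint8); k[:180]=0;k[200:]=0;k[:,:275]=0;k[:,300:]=0
ys,xs=np.nonzero(k);print(len(xs),xs.min(),xs.max(),ys.min(),ys.max())
# predicted outlines in top crop
def w(x,y,z): 
    p=o+R@np.array([x,y]); return [p[0]/1000,p[1]/1000,z/1000]
yc=Q[:,1].mean()
def draw(f,box,s,name):
    x0,y0,x1,y1=box; b=cv2.resize(f['image'][y0:y1,x0:x1,::-1],None,fx=s,fy=s,interpolation=cv2.INTER_CUBIC)
    for pts,c in(([w(-110,-220,12),w(110,-220,12),w(110,160,12),w(-110,160,12)],(255,0,255)),([w(-50,25,120),w(40,25,120),w(40,125,120),w(-50,125,120)],(255,255,0)),([w(-24,-220,20),w(24,-220,20),w(24,100,20),w(-24,100,20)],(0,0,0)),([w(-19,yc-6,60),w(19,yc-6,60),w(19,yc+6,60),w(-19,yc+6,60)],(0,255,255))):
        cv2.polylines(b,[((proj(f,pts)+.5-[x0,y0])*s).round().astype(int)],True,c,1)
    cv2.imwrite(f'pics/{name}.png',b)
draw(f,(170,170,330,270),4.8,'ovt'); draw(g,(220,170,330,270),6,'ovs')
E
```

```text
38 296 300 217 228 ((475.5757141113281, -105.80095672607422), (9.293486595153809, 33.84710693359375), 81.34801483154297)
press frame [ -18.77429792 -182.26490483] [  15.07761065 -172.96968487] [  -1.27882372 -177.6049094 ]
3 287 289 184 184
```

View pics/ovt.png

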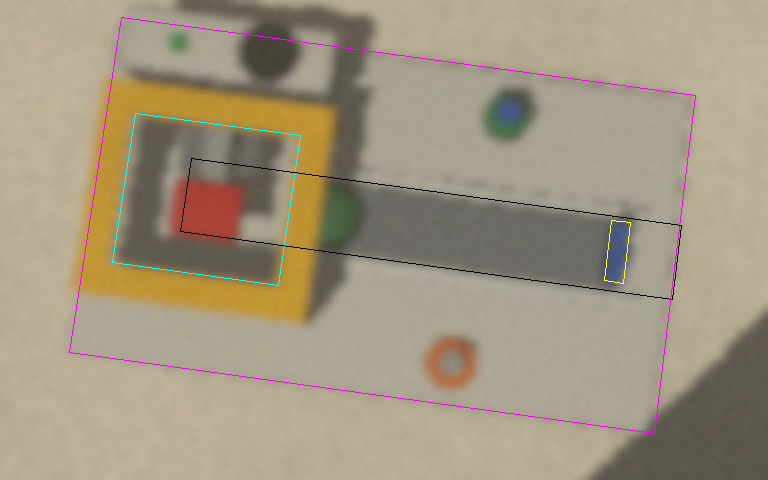

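View pics/ovs.png

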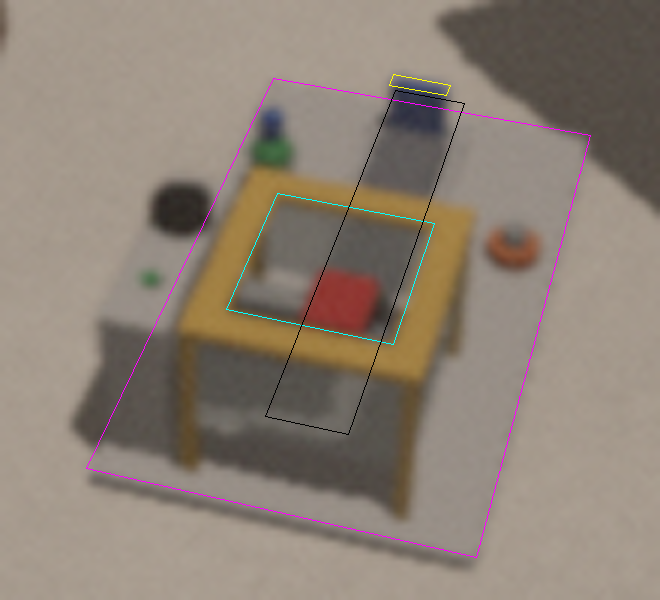

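The projected outlines fit the plate, window and track. The press yaw is about -0.152. The tab's rear face is at press y≈-184, so the carriage is about 69 mm short, which is within the stated range. Now I'll move to behind the tab with the fingers closed.

```bash
python3 -m handwheel '[[1,1.8,0,0.04],[2,3.5,0,0.08],[2,3.5,0,0.08],[2,3.5,0,0.08],[2,3.5,0,0.08],[2,3.5,0,0.08],[2,3.5,0,0.08],[2,3.5,0,0.08],[2,3.5,0,0.08],[2,3.5,0,0.08],[2,3.5,0,0.08],[2,3.5,0,0.08],[2,3.5,0,0.08],[2,3.5,0,0.08],[1,2,0,0.05],[0,0,0,0],[0,0,0,0],[0,0,0,0]]' 1 20
python3 - <<'E'
from h import *
f=load('top0'); s=arm.get_state(); print(s['eef_pos'],s['ee_rot'],s['q'],s['width'])
u=np.array([[170+270/4.8,170+52/4.8]]).round(); print('knob',depthpts(f,u))
th=-0.152; o=np.array([504.3,69.5]); R=np.array([[np.cos(th),-np.sin(th)],[np.sin(th),np.cos(th)]])
for p in((0,-219),(-10,75)): print(p,o+R@p)
print('yaw want',np.pi-0.152+np.pi/2-2*np.pi)
E
```

```text
t: 1.95
eef_pos: [0.4705, -0.1548, 0.4045]
ee_rot: [3.141, -0.0, -1.726]
force: [-0.7, 0.5, -0.6]
width: 0.0004
[ 0.47054632 -0.15483064  0.40452705] [ 3.14116759e+00 -7.62513852e-05 -1.72573675e+00] [ 7.96848157e-02  6.01229851e-02 -3.73627164e-01 -2.71673574e-05
 -1.13747732e+00 -2.34613846e-01] 0.0003915183573421893
knob [[0.5960814  0.10502128 0.12220647]]
(0, -219) [ 471.140033   -146.97497913]
(-10, 75) [505.77145084 145.14942057]
yaw want -1.7227963267948967
```

```bash
python3 -m handwheel '[[0,0,-2,0],[0,0,-3,0],[0,0,-3,0],[0,0,-3,0],[0,0,-3,0],[0,0,-3,0],[0,0,-1.5,0],[0,0,-1,0],[0,0,0,0],[0,0,0,0],[0,0,0,0]]'
python3 - <<'E'
from h import *
for n in("side","top","wrist"): f=grab(n,n+"1")
g=load('side1');x0,y0,x1,y1=200,130,340,235
cv2.imwrite('pics/s1c.png',cv2.resize(g['image'][y0:y1,x0:x1,::-1],None,fx=5.6,fy=5.6,interpolation=cv2.INTER_CUBIC))
E
```

```text
t: 3.05
eef_pos: [0.4713, -0.1546, 0.2107]
ee_rot: [-3.14, 0.0, -1.725]
force: [0.6, 0.6, 0.8]
width: 0.0
```

View pics/s1c.png

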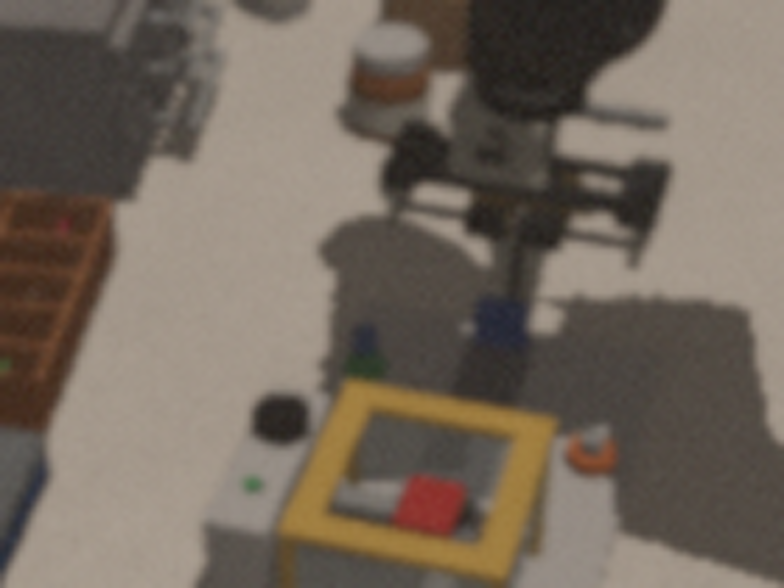

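View pics/wrist1.png

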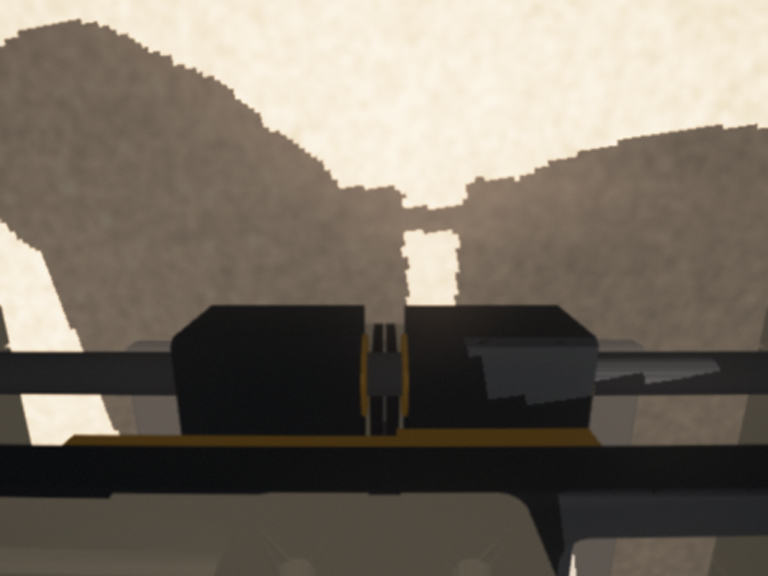

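View pics/top1.png

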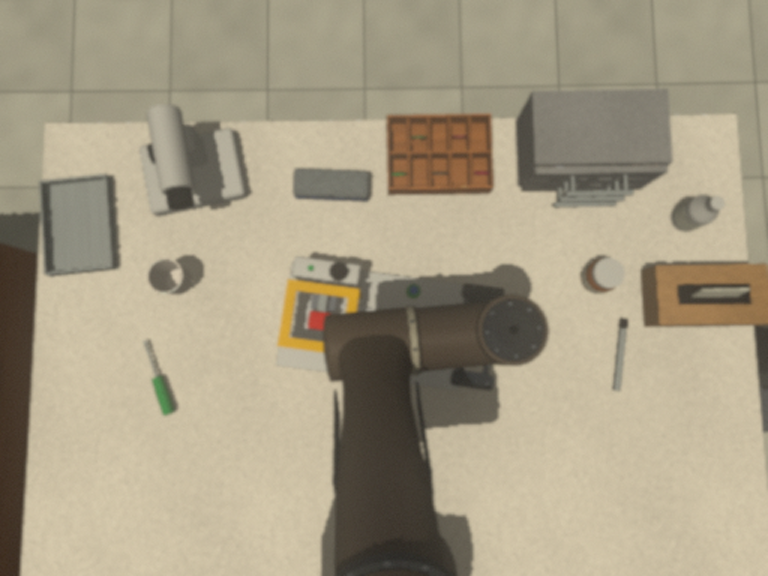

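The side view shows the closed fingers standing behind the blue tab (500,320) and centred on it. I'll start the push slowly and watch the force.

```bash
python3 -m handwheel '[[0,0,-0.3,0],[0.07,0.5,0,0],[0.07,0.5,0,0],[0.07,0.5,0,0],[0.07,0.5,0,0],[0.07,0.5,0,0],[0.07,0.4,0,0],[0.05,0.3,0,0],[0.05,0.3,0,0],[0.05,0.3,0,0],[0.05,0.3,0,0]]'
python3 -m handwheel '[[0.05,0.3,0,0],[0.05,0.3,0,0],[0.05,0.3,0,0],[0.05,0.3,0,0]]'
```

```text
t: 4.3
eef_pos: [0.4771, -0.1133, 0.2067]
ee_rot: [3.141, -0.0, -1.725]
force: [-0.1, -3.6, 0.3]
width: 0.0007
t: 4.7
eef_pos: [0.4792, -0.1012, 0.2067]
ee_rot: [-3.142, -0.0, -1.725]
force: [0.2, -2.1, 1.2]
width: 0.0005
```

```bash
python3 -m handwheel '[[0.06,0.4,0,0],[0.06,0.4,0,0],[0.06,0.4,0,0],[0.06,0.4,0,0],[0.06,0.4,0,0],[0.06,0.4,0,0],[0.06,0.4,0,0],[0.06,0.4,0,0],[0.05,0.3,0,0],[0.03,0.2,0,0],[0.03,0.2,0,0],[0.03,0.2,0,0]]'
python3 -m handwheel '[[0.03,0.2,0,0],[0.03,0.2,0,0]]'
```

```text
t: 5.9
eef_pos: [0.4853, -0.0603, 0.2067]
ee_rot: [3.142, -0.0, -1.725]
force: [-0.1, -3.1, 2.1]
width: 0.0003
t: 6.1
eef_pos: [0.4859, -0.0563, 0.2067]
ee_rot: [3.142, -0.0, -1.725]
force: [0.0, -2.9, 2.3]
width: 0.0001
```

```bash
python3 -m handwheel '[[0.03,0.2,0,0],[0.03,0.2,0,0]]'
```

```text
t: 6.3
eef_pos: [0.4863, -0.0529, 0.2067]
ee_rot: [3.141, -0.001, -1.725]
force: [1.1, -20.5, 4.5]
width: 0.0011
```

```bash
python3 - <<'E'
from h import *
g=grab("side","side2");x0,y0,x1,y1=200,130,340,235
cv2.imwrite('pics/s2c.png',cv2.resize(g['image'][y0:y1,x0:x1,::-1],None,fx=5.6,fy=5.6,interpolation=cv2.INTER_CUBIC))
E
```

```text
(no output)
```

View pics/s2c.png

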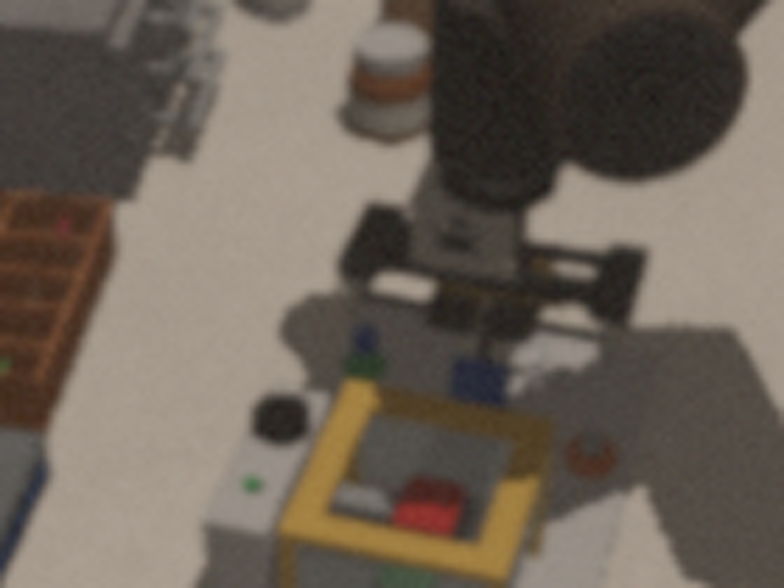

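The force jumped to 20 N with the tip at press y≈-124, which puts the tab face at about -114 against the expected -115, so the carriage is on the stop. I'll back off and rise.

```bash
python3 -m handwheel '[[0,0,0,0],[0,0,0,0],[-0.07,-0.5,0,0],[-0.15,-1,0,0],[-0.2,-1.5,0,0],[0,0,2,0],[0,0,4,0],[0,0,4,0],[0,0,4,0],[0,0,4,0],[0,0,1,0],[0,0,0,0],[0,0,0,0]]'
python3 - <<'E'
from h import *
g=grab("side","side3");x0,y0,x1,y1=200,130,340,235
cv2.imwrite('pics/s3c.png',cv2.resize(g['image'][y0:y1,x0:x1,::-1],None,fx=5.6,fy=5.6,interpolation=cv2.INTER_CUBIC))
grab("wrist","wrist3");grab("top","top3")
E
```

```text
t: 7.65
eef_pos: [0.4819, -0.0825, 0.3956]
ee_rot: [3.141, 0.0, -1.725]
force: [-1.3, -0.7, -0.6]
width: 0.0005
```

View pics/s3c.png

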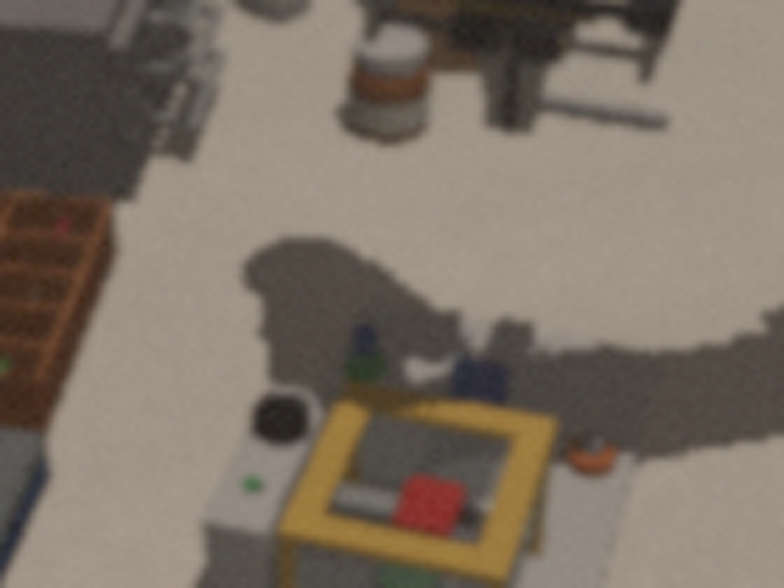

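View pics/top3.png

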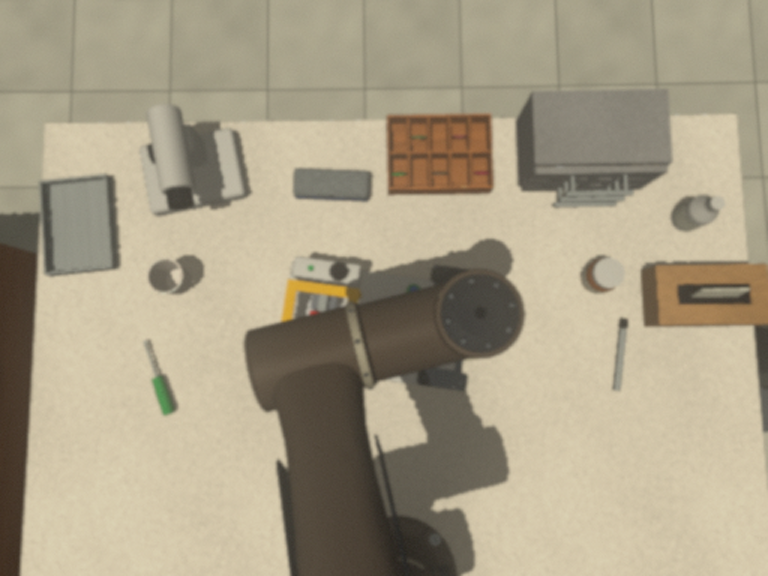

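The tab stands at (480,380) in the crop and the lever is still up. I'll check the tab edge in the side view against the home prediction.

```bash
python3 - <<'E'
from h import *
th=-0.152; o=np.array([504.3,69.5]); R=np.array([[np.cos(th),-np.sin(th)],[np.sin(th),np.cos(th)]])
def w(x,y,z): 
    p=o+R@np.array([x,y]); return [p[0]/1000,p[1]/1000,z/1000]
g=load('side3');x0,y0,x1,y1=230,180,310,240;s=9
b=cv2.resize(g['image'][y0:y1,x0:x1,::-1],None,fx=s,fy=s,interpolation=cv2.INTER_CUBIC)
for pts,c in(([w(-19,-103,24),w(19,-103,24),w(19,-103,60),w(-19,-103,60)],(0,255,255)),([w(-75+5,5,120),w(60,5,120),w(60,145,120),w(-70,145,120)],(255,0,255)),([w(-28,53,100),w(8,53,100),w(8,97,100),w(-28,97,100)],(255,255,0))):
    cv2.polylines(b,[((proj(g,pts)+.5-[x0,y0])*s).round().astype(int)],True,c,1)
cv2.imwrite('pics/ov3.png',b)
E
```

```text
(no output)
```

View pics/ov3.png

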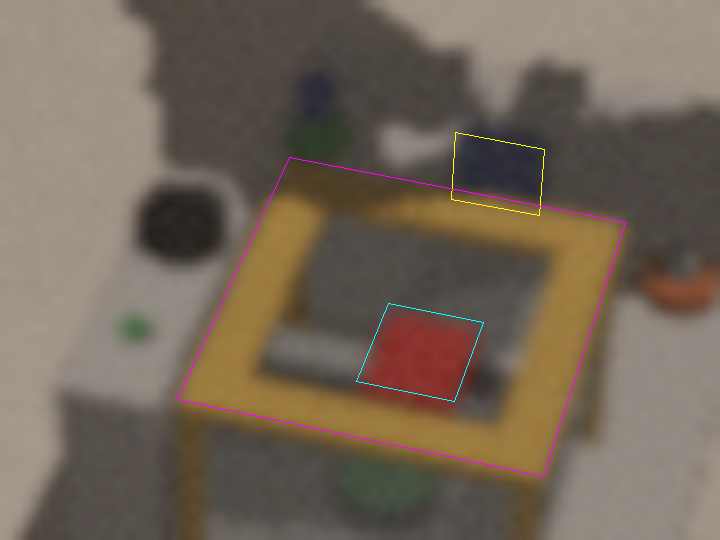

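The tab and guard share the same offset of about 1 px, so the carriage is home relative to the press. Now I'll go over the window.

```bash
python3 -m handwheel '[[0.2,1.75,0,0],[0.3,3,0,0],[0.3,3,0,0],[0.3,3,0,0],[0.3,3,0,0],[0.3,3,0,0],[0.3,3,0,0],[0.3,2,0,0],[0.1,1,0,0],[0,0,-2,0],[0,0,-3,0],[0,0,-1,0],[0,0,0,0],[0,0,0,0],[0,0,0,0]]'
python3 - <<'E'
from h import *
g=grab("side","side4");x0,y0,x1,y1=200,130,340,235
cv2.imwrite('pics/s4c.png',cv2.resize(g['image'][y0:y1,x0:x1,::-1],None,fx=5.6,fy=5.6,interpolation=cv2.INTER_CUBIC))
E
```

```text
t: 9.3
eef_pos: [0.5068, 0.1452, 0.3379]
ee_rot: [-3.14, 0.001, -1.725]
force: [-0.4, 0.9, 0.9]
width: 0.0003
```

View pics/s4c.png

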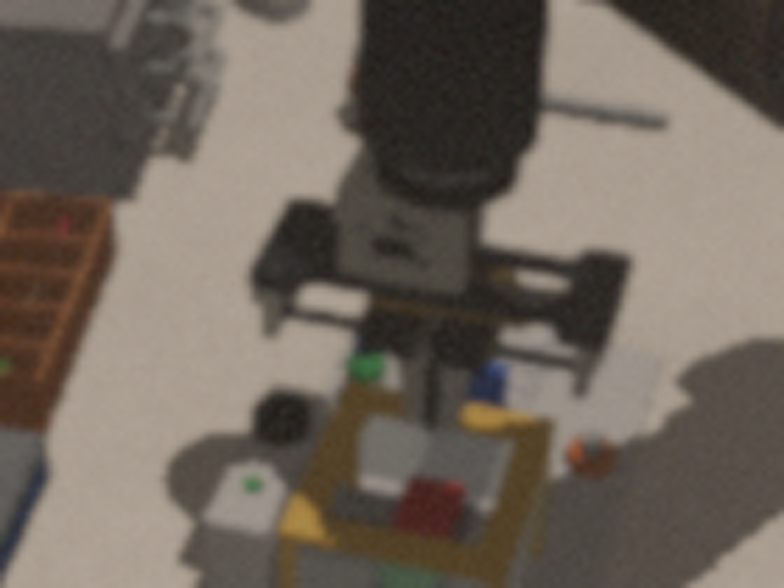

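```bash
python3 - <<'E'
from h import *
th=-0.152; o=np.array([504.3,69.5]); R=np.array([[np.cos(th),-np.sin(th)],[np.sin(th),np.cos(th)]])
def show(n,g,uv):
    P=depthpts(g,uv)
    for u,p in zip(uv,P): print(n,u,p.round(4),((p[:2]*1000-o)@R).round(1))
g=load('side4')
cr=lambda a:[[200+x/5.6,130+y/5.6] for x,y in a]
show('post',g,cr([(270,325),(270,315),(268,305),(300,240),(585,380),(585,365),(425,410),(425,390)]))
t=load('top0'); u=[[170+x/4.8,170+y/4.8] for x,y in((270,52),(260,45),(280,60),(160,40))]; show('knob',t,u)
show('knobS',load('side3'),cr([(283,405),(283,425),(270,415),(253,485)]))
E
```

```text
post [248.21428571428572, 188.03571428571428] [0.5918 0.1745 0.2382] [ 70.6 117. ]
post [248.21428571428572, 186.25] [0.5922 0.1714 0.2426] [ 71.5 114.1]
post [247.85714285714286, 184.46428571428572] [0.5933 0.1709 0.2487] [ 72.6 113.7]
post [253.57142857142858, 172.85714285714286] [0.5811 0.1376 0.2689] [65.5 79. ]
post [304.4642857142857, 197.85714285714286] [0.424  0.1955 0.237 ] [-98.5 112.4]
post [304.4642857142857, 195.17857142857144] [0.4249 0.1972 0.2481] [-97.8 114.3]
post [275.89285714285717, 203.21428571428572] [0.5084 0.1558 0.1738] [-9.  85.9]
post [275.89285714285717, 199.64285714285717] [0.5092 0.1522 0.1852] [-7.7 82.5]
knob [226.25, 180.83333333333334] [0.5967 0.1044 0.1214] [86.  48.4]
knob [224.16666666666669, 179.375] [0.601  0.1103 0.1215] [89.4 55. ]
knob [228.33333333333334, 182.5] [0.5916 0.0983 0.1226] [81.9 41.7]
knob [203.33333333333334, 178.33333333333334] [0.606  0.1714 0.1139] [ 85.1 116.1]
knobS [250.53571428571428, 202.32142857142856] [0.597  0.1029 0.1233] [86.6 47.1]
knobS [250.53571428571428, 205.89285714285717] [0.5943 0.1203 0.1225] [81.3 63.8]
knobS [248.21428571428572, 204.10714285714286] [0.6029 0.1148 0.1247] [90.6 59.7]
knobS [245.17857142857144, 216.60714285714286] [0.6048 0.1652 0.1136] [ 84.9 109.8]
```

The gripper's side posts hang 77 mm above the tips, and at the bottom of the press they stay at about 159 mm, clear of the guard and knob. The fingers are centred at press x≈-8, y≈75. Descending.

```bash
python3 -m handwheel '[[0,0,-1,0],[0,0,-1.5,0],[0,0,-1.5,0],[0,0,-1,0],[0,0,-0.5,0],[0,0,0,0],[0,0,0,0]]'
python3 -m handwheel '[[0,0,-0.3,0],[0,0,-0.3,0],[0,0,-0.3,0],[0,0,-0.2,0],[0,0,-0.2,0]]'
python3 -m handwheel '[[0,0,-0.2,0],[0,0,-0.2,0],[0,0,-0.2,0],[0,0,0,0]]'
```

```text
t: 10.05
eef_pos: [0.5066, 0.1452, 0.282]
ee_rot: [-3.141, 0.0, -1.725]
force: [0.1, 0.4, -0.1]
width: 0.0006
t: 10.55
eef_pos: [0.5062, 0.1453, 0.2688]
ee_rot: [3.142, 0.001, -1.725]
force: [-4.8, 2.5, 6.3]
width: 0.0006
t: 10.95
eef_pos: [0.5063, 0.1453, 0.2629]
ee_rot: [-3.141, 0.0, -1.725]
force: [-5.2, 3.3, 8.6]
width: 0.0001
```

```bash
python3 -m handwheel '[[0,0,-0.2,0],[0,0,-0.2,0],[0,0,0,0]]'
```

```text
t: 11.25
eef_pos: [0.5063, 0.1454, 0.2611]
ee_rot: [-3.14, 0.001, -1.724]
force: [-12.7, 1.2, 29.7]
width: 0.0008
```

```bash
python3 -m handwheel '[[0,0,-0.1,0],[0,0,-0.1,0],[0,0,0,0]]'
```

```text
t: 11.55
eef_pos: [0.5062, 0.1454, 0.2605]
ee_rot: [-3.14, 0.001, -1.723]
force: [-19.4, 1.0, 42.5]
width: 0.0004
```

The lever is on the hard stop: the force rose steeply at TCP z≈0.261. I'll ease off 2 mm and hold for about 2.3 s.

```bash
python3 -m handwheel '[[0,0,0.1,0],[0,0,0.1,0],[0,0,0,0],[0,0,0,0],[0,0,0,0],[0,0,0,0],[0,0,0,0],[0,0,0,0],[0,0,0,0],[0,0,0,0],[0,0,0,0],[0,0,0,0]]'
python3 -m handwheel '[[0,0,0,0],[0,0,0,0],[0,0,0,0],[0,0,0,0],[0,0,0,0],[0,0,0,0],[0,0,0,0],[0,0,0,0],[0,0,0,0],[0,0,0,0],[0,0,0,0]]'
python3 - <<'E'
from h import *
g=grab("side","side5");x0,y0,x1,y1=200,130,340,235
cv2.imwrite('pics/s5c.png',cv2.resize(g['image'][y0:y1,x0:x1,::-1],None,fx=5.6,fy=5.6,interpolation=cv2.INTER_CUBIC))
E
```

```text
t: 12.75
eef_pos: [0.5062, 0.1453, 0.2611]
ee_rot: [-3.14, 0.001, -1.724]
force: [-12.7, 1.2, 27.7]
width: 0.0007
t: 13.85
eef_pos: [0.5062, 0.1453, 0.2611]
ee_rot: [-3.14, 0.001, -1.724]
force: [-12.8, 2.8, 28.7]
width: 0.0005
```

View pics/s5c.png

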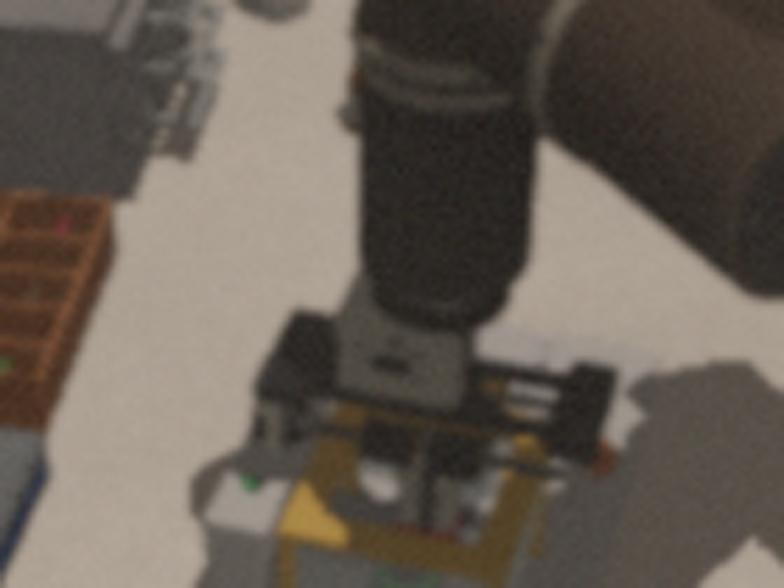

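The fingers are in the window with the pad down, at a tip height of about 83 mm as expected. Now I'll release and withdraw straight up.

```bash
python3 -m handwheel '[[0,0,0.3,0],[0,0,0.3,0],[0,0,0.4,0],[0,0,0.5,0],[0,0,0.5,0],[0,0,1,0],[0,0,2,0],[0,0,3,0],[0,0,4,0],[0,0,4,0],[0,-2,2,0],[0,-4,0,0],[0,-4,0,0],[0,-4,0,0],[0,-4,0,0],[0,-3,0,0],[0,-1,0,0],[0,0,0,0],[0,0,0,0],[0,0,0,0]]'
python3 - <<'E'
from h import *
g=grab("side","side6");x0,y0,x1,y1=200,130,340,235
cv2.imwrite('pics/s6c.png',cv2.resize(g['image'][y0:y1,x0:x1,::-1],None,fx=5.6,fy=5.6,interpolation=cv2.INTER_CUBIC))
a=load('side3')['image'].astype(int);b=g['image'].astype(int)
def red(i,f):
    k=(i[...,0]-np.maximum(i[...,1],i[...,2])>50);k[:205]=0;k[230:]=0;k[:,:262]=0;k[:,295:]=0
    ys,xs=np.nonzero(k);return len(xs),xs.mean(),ys.mean(),np.median(depthpts(f,np.c_[xs,ys]),0)
def blue(i):
    k=(i[...,2]-i[...,0]>20);k[:185]=0;k[205:]=0;k[:,:275]=0;k[:,297:]=0;ys,xs=np.nonzero(k);return len(xs),xs.mean(),ys.mean()
for f in(load('side0'),load('side3'),g): print(red(f['image'].astype(int),f),blue(f['image'].astype(int)))
E
```

```text
t: 15.9
eef_pos: [0.5064, -0.0742, 0.4387]
ee_rot: [3.141, 0.0, -1.724]
force: [0.2, 0.1, -1.5]
width: 0.0006
(99, np.float64(276.37373737373736), np.float64(219.8989898989899), array([0.50437124, 0.15386027, 0.10038175])) (11, np.float64(290.1818181818182), np.float64(185.36363636363637))
(101, np.float64(276.34653465346537), np.float64(219.8019801980198), array([0.50472986, 0.15178583, 0.10008945])) (0, np.float64(nan), np.float64(nan))
(97, np.float64(276.3917525773196), np.float64(219.8041237113402), array([0.50433042, 0.1519948 , 0.10035572])) (0, np.float64(nan), np.float64(nan))<stdin>:9: RuntimeWarning: Mean of empty slice.
  ret = ret.dtype.type(ret / rcount)
```

View pics/s6c.png

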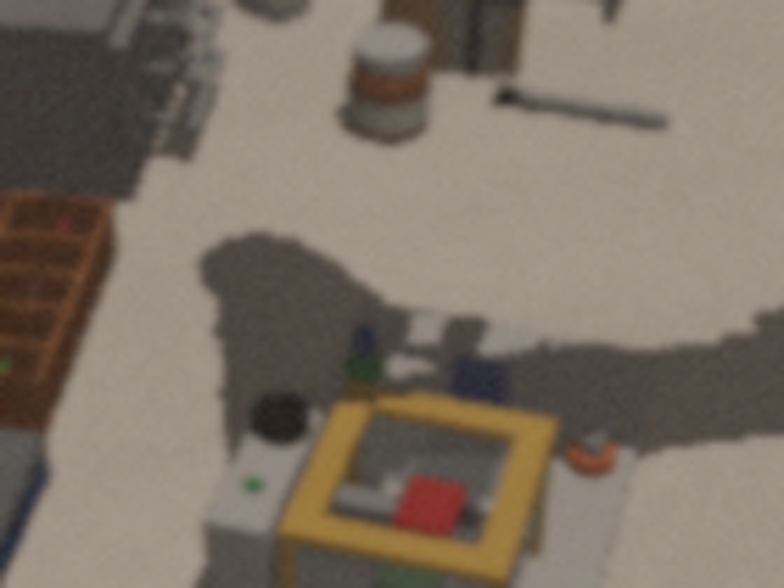

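The lever pad is back at its rest pixel and height, the tab is unchanged at (480,380), and the arm is clear. Handing in.

```bash
python3 -c "
from station import arm
print(arm.job_done())"
```

```text
the job is handed in; nothing more can be done
None
```

I pushed the carriage home by the blue tab, pressed the lever through the guard window, let it come back up and withdrew. The job is handed in at about 16 s of the 48 s allowed, and no verdict was reported.

- **Carriage:** the push force jumped from 3 to 20 N with the tab face at about press y = -114 mm, against -115 mm expected at the stop. After the press, the tab showed at the same place in the side view as before it.
- **Lever:** I held it on its hard stop for about 2.6 s with closed fingers at about 28 N, tips about 83 mm above the table. The force briefly reached about 43 N upward (47 N in all) before I eased off 2 mm; that is well under the 120 N wrist limit. After release, the pad was back at its rest pixel and 100 mm height.
- **Guard and other items:** I saw no sign of contact with the guard. The cleaner, spare block, jar and penlight looked undisturbed in the last picture. I did not re-check the cup, screwdriver and spectacle case there, but the arm stayed clear of them.
- **Checks that failed or disagreed:**
  - The side and top cameras disagreed by about 3 mm, which was well inside the clearances.
  - My final colour check on the tab found no pixels because it was in shadow, so the tab check above is by eye only.

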